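# Zero the squareness gauge and hold the square in the corner

### The arm

A 6-joint arm with a two-finger parallel gripper is mounted at the origin on a cart in front of the work surface, level with it; the furniture and walls round the work are solid. World frame = base frame: x ahead of the robot, y to its left, z up, the work surface at z = 0. Lengths are in m, angles in rad, forces in N, time in s.
With the tool pointing down it reaches from about 0.3 to 0.875 m from the base axis. Payload 6.4 kg.
Tool frame: the origin (TCP) lies at the very end of the fingers, on their centre line; the grasp point (between the pads) lies 19 mm behind it; z points along the fingers, y is the line along which they close (so a half turn about z gives the same grasp; the last joint's range is limited). The gripper opens to 85 mm and grips with 20 to 120 N. Pads are 22 mm wide; open, the fingers measure 114 mm over their backs; the gripper's body (76 mm by 85 mm) begins 54 mm behind the grasp point. The pads swing forward as they close: fully open they stand 13 mm farther back than shut.
Start: joints at [1.004, 0.181, 1.607, -0, 1.354, -0.206], TCP at [0.203, 0.538, 0.231] pointing down, gripper open.
Joint ranges: [-2.99, 2.99], [-0.89, 2.07], [0.3, 2.58], [-1.14, 4.28], [0, 2.63], [-3.12, 3.12]. Speed limits (rad/s): [2.57, 2.57, 3.01, 3.14, 3.14, 3.14].

### API

Orientations are given as a unit quaternion [w, x, y, z].
In Python, from bench import * gives the robot as it stands. The module is installed in compiled form; this text tells all that it offers.
- The arm moves only by the tool arm_command, never from a script. Its arguments are lists of equal length, an entry for each row: "dp": the shift along the tool's x, y, z in units of 0.25 m (1.0 is 0.25 m), a list of three; "turn": the turn, a rotation vector about the tool's x, y, z in units of 30 degrees (1.0 is 30 degrees), a list of three; "jaw": the opening, from 0 (shut) to 1 (fully open). A call has 1 to 5 rows; each row is the pose to reach, as a shift and turn from the pose commanded when the call began, along the tool's axes at that moment; what a row does not reach only later rows make up. A row lasts 1/8 s, in which the tool goes at most 62.5 mm and 10.7 degrees, less where a joint would pass 70% of its speed; a pose out of reach is approached as far as the arm can. A call with a number of a shift or a turn outside -1 to 1 is refused whole. A call with a gripper value outside its range is refused whole. The fingers move at their own pace and stop on an object; the grip force is fixed at half the most. Time passes only in rows, so rows that repeat a pose let the fingers close. It gives the time, the measured TCP pose, the force, the opening and the grip force at its end, in the units of the state.
- get_obs(): the state, without advancing time (a new reading comes with each control period).
- camera(name): name is "side" or "top" or "wrist"; returns the picture (400x640x3 uint8, blue, green, red); there is no depth.
- get_calibration(name): a dict with "camera_matrix" (3x3 intrinsics, pixels), "R" (3x3) and "t" (3): a world point X has camera coordinates R X + t; the wrist camera has in their place "mount" (4x4, takes a point from camera to tool coordinates, whose origin is the TCP and whose axes are the flange's). Camera axes: x right, y down, z forward; pixel columns grow to the right and rows downward; lengths in m; the calibration is good to about 2 mm. A picture is of the moment at which its call begins: read the wrist's pose just before it. get_calibration takes no time and is no camera call.
- hand_in(): hands the job in; it is judged then, once.
The state is a dict: "time_s": time; "q": joint angles; "dq": joint speeds; "joint_efforts": joint torques, N m; "eef_pos": TCP position; "eef_rot": TCP orientation; "wrist_force": force on the tool from outside, world axes, zero at the start; "torque": the same for the moment, N m; "opening": opening from 0.0 (shut) to 1.0 (fully open); "grasp_force": force on a finger pad.
Only numpy, scipy, OpenCV 4.12 (cv2) and the standard library are available. Lean on these libraries where they do the work, as an engineer would, in place of code of your own. Each camera call takes 0.05 s, during which the arm holds its last target. There are 200 camera calls.

### The job

Wake and zero the gauge while the corner is still empty: press the green, then the yellow, then the blue key on the white console, each fully down and let up again before the next. Then take the blue-and-steel engineer's square off its carton by its blue stock, stand it upright on the dark plate with the outer face of its steel leg turned to the aluminium block, and press it into the corner, near the middle of the block, until its underside sits flush on the plate and its leg sits flush on the block. Do not force it or disturb the other things on the bench, and finish still gripping the square and pressing it against both.

Things in the scene. Friction and masses are not known exactly. Their poses are not given: they have to be found in the camera images.
- square: L-shaped square standing on its blue stock, 120 long (x) x 20 wide (y) x 20 high. At its +x end a bare-steel leg rises, 8 thick (x), 20 wide, top 70 above the underside; its outer (+x) face is flush with the stock's end. Origin: centre of the stock's underside; x points to the leg, z up. Loose, 0.35 kg, starts standing on the carton. Grip the stock across y near the origin.
- square_heel (a point): Outer heel of the square: bottom edge of the leg's outer face, middle of the width, at (60, 0, 0) mm in the square's frame. This point goes to post_foot. Friction on plate, block and carton is 0.5 to 0.75, so a sideways push dragged along the plate is partly lost to friction.
- carton: Flat light-grey carton, 140 (x) x 98 (y) x 34 mm high, fixed and solid, on which the square starts. Origin: centre of its underside. To its left (y above 0.10) is a platform 90 mm high, and beyond it (x above 0.4, y above 0.3) a tall autosampler.
- plate: Dark steel inspection plate, 200 (x) x 150 (y) x 20 mm high, fixed and rigid on the bench. Origin: centre of its underside on the bench; its top is 20 mm above.
- post: Bare aluminium stop block, 30 (x) x 70 (y) x 55 mm high, fixed and rigid, standing upright on the plate. Origin: centre of its underside, on the plate's top; its working face looks along its own -x (towards the robot), 15 mm from the origin; x, y parallel to the plate's.
- post_foot (a point): The corner: middle of the bottom edge of the block's working face, on the plate's top surface, same axes as the block. The square's stock must point along the block's +x.
- console: White gauge console, 75 (x) x 156 (y) x 24 mm high, fixed; the three keys stand on it in a row along its y, 50 mm apart, in an order that changes. Origin: centre of its underside.
- key_green_top (a point): Centre of the top of the green round key (24 mm across, in a black 40 mm collar whose rim is 6 mm below the unpressed key top), 42 mm above the bench. Press straight down.
- key_yellow_top (a point): Centre of the top of the yellow round key (24 mm across, in a black 40 mm collar whose rim is 6 mm below the unpressed key top), 42 mm above the bench. Press straight down.
- key_blue_top (a point): Centre of the top of the blue round key (24 mm across, in a black 40 mm collar whose rim is 6 mm below the unpressed key top), 42 mm above the bench. Press straight down.
- key_green (a joint): Travel of the green key in m: 0 up, 0.006 fully down; a spring of 1.2 N at the top and 4 N at the bottom lifts it again. Counts as pressed beyond 0.004, as let up below 0.0015.
- key_yellow (a joint): Travel of the yellow key in m: 0 up, 0.006 fully down; a spring of 1.2 N at the top and 4 N at the bottom lifts it again. Counts as pressed beyond 0.004, as let up below 0.0015.
- key_blue (a joint): Travel of the blue key in m: 0 up, 0.006 fully down; a spring of 1.2 N at the top and 4 N at the bottom lifts it again. Counts as pressed beyond 0.004, as let up below 0.0015.
- stapler: Small red stapler, 26 x 75 x 34 mm, loose bystander; origin at the centre of its underside.
- reagent_vial: Small clear vial with a white cap, 27 mm across, 52 high, loose bystander; origin at the centre of its underside.
- pen: Blue marker pen, 13 x 138 x 14 mm, loose bystander, lying near the front edge of the bench; origin at the centre of its underside.

How it is judged:
On the way, in this order (a step that is already met when the one before it is completed fails the run):
1. the green key is pressed down (more than 4 mm) while the other two are up and the square is still out of the corner (value of joint key_green above 0.004 m and value of joint each of key_yellow, key_blue below 0.0015 m and distance between square_heel and post_foot above 0.06 m), for 0.05 s.
2. the yellow key is pressed down (more than 4 mm) while the other two are up and the square is still out of the corner (value of joint key_yellow above 0.004 m and value of joint each of key_green, key_blue below 0.0015 m and distance between square_heel and post_foot above 0.06 m), for 0.05 s.
3. the blue key is pressed down (more than 4 mm) while the other two are up and the square is still out of the corner (value of joint key_blue above 0.004 m and value of joint each of key_green, key_yellow below 0.0015 m and distance between square_heel and post_foot above 0.06 m), for 0.05 s.
At the end, for the whole second after the job is handed in: Square gripped (over 3 N), pressing on block and plate over 1.5 N each; heel within 3 mm of block face and plate top, within 22 mm of the block's middle; tilt under 0.035 rad, stock within 0.07 rad of square to the block's face; at rest; all keys up (under 1.5 mm) (contact force between square and post above 1.5 N and contact force between square and plate above 1.5 N and contact force between the fingers and square above 3 N and x of square_heel in the frame of post_foot between -0.003 and 0.003 m and z of square_heel in the frame of post_foot between -0.003 and 0.003 m and y of square_heel in the frame of post_foot between -0.022 and 0.022 m and angle between square's own z axis and vertical below 0.035 rad and angle between the x axis of square and the x axis of post, either way round below 0.07 rad and linear speed of square below 0.01 m/s and value of joint each of key_green, key_yellow, key_blue below 0.0015 m); the arm keeps its last pose, push and grip.
It fails at once if the square is forced against the block or the plate (over 80 N) (contact force between square and post above 80 N or contact force between square and plate above 80 N).
It fails at once if the stapler, the vial or the pen is moved by more than 30 mm (distance of any of stapler, reagent_vial, pen from where it was at the start of the episode above 0.03 m).
It also fails if it takes over 72 s, if anything falls off the work surface, if the arm or the gripper's body presses on something with over 40 N, if the wrist force passes 120 N, or if a joint passes its speed limit or range.

## Working session

There is one attempt and no reset: what is moved stays moved. The work goes in short steps, Python scripts to look and compute and a tool call to move; the robot and the scene stay as the last step left them, time stands still between calls to the robot, and variables do not carry over. Pictures are saved under pics/ and viewed, at most 10 in all, crops included, and the job is handed in when it is done.

Besides the shell and the picture viewer there is one more tool, called as name(argument=value, ...) on one line, values as JSON. arm_command: Moves the arm, as the interface text tells. Its arguments: {"type":"object","properties":{"dp":{"type":"array"},"turn":{"type":"array"},"jaw":{"type":"array"}},"required":["dp","turn","jaw"]}

```bash
mkdir -p pics
python3 - <<'E'
from bench import *
import cv2,numpy as np
o=get_obs();print(o)
for n in("top","side","wrist"):
    cv2.imwrite(f"pics/{n}0.png",camera(n));print(n,get_calibration(n))
E
```

```text
{'time_s': 0.0, 'q': array([ 1.00370007e+00,  1.81556772e-01,  1.60800405e+00,  7.29724274e-06,
        1.35378952e+00, -2.06291144e-01]), 'dq': array([ 0.00066592, -0.00086023,  0.00096911, -0.00147951,  0.00043333,
        0.00079226]), 'joint_efforts': array([-4.44056313e-04, -4.44887638e+01, -3.51324928e+01, -4.76791356e-04,
        9.43634397e-03,  1.36145619e-05]), 'eef_pos': array([0.20266673, 0.53751386, 0.23037722]), 'eef_rot': array([-3.34735662e-04,  1.79426316e-01,  9.83771022e-01, -8.12606093e-04]), 'wrist_force': array([ 0.21848755, -0.56341233,  0.5947235 ]), 'torque': array([-0.04257737, -0.00303693,  0.01521732]), 'grasp_force': 0.0, 'opening': 0.9979986493663751}
top {'camera_matrix': array([[480.62668298,   0.        , 317.77896188],
       [  0.        , 480.62668298, 205.67839539],
       [  0.        ,   0.        ,   1.        ]]), 'R': array([[ 0.00377348, -0.99998609,  0.00368603],
       [-0.99502234, -0.00412176, -0.09956686],
       [ 0.09958067, -0.00329197, -0.99502405]]), 't': array([-0.03353475,  0.51788234,  1.23667256])}
side {'camera_matrix': array(
[... 179 characters left out ...]
9672755, -0.00730877],
       [-0.26975601,  0.63743009, -0.72174412],
       [ 0.2909946 , -0.66052262, -0.69212138]]), 't': array([0.44071955, 0.20527958, 0.7081124 ])}
wrist {'camera_matrix': array([[292.01930995,   0.        , 320.72563337],
       [  0.        , 292.01930995, 201.96066183],
       [  0.        ,   0.        ,   1.        ]]), 'mount': array([[ 5.53593308e-04, -9.47333845e-01, -3.20247218e-01,
         8.16009298e-02],
       [ 9.99999650e-01,  7.25449076e-04, -4.17331801e-04,
        -4.18855936e-04],
       [ 6.27675588e-04, -3.20246874e-01,  9.47333914e-01,
        -1.42381366e-01],
       [ 0.00000000e+00,  0.00000000e+00,  0.00000000e+00,
         1.00000000e+00]])}
```

View pics/top0.png

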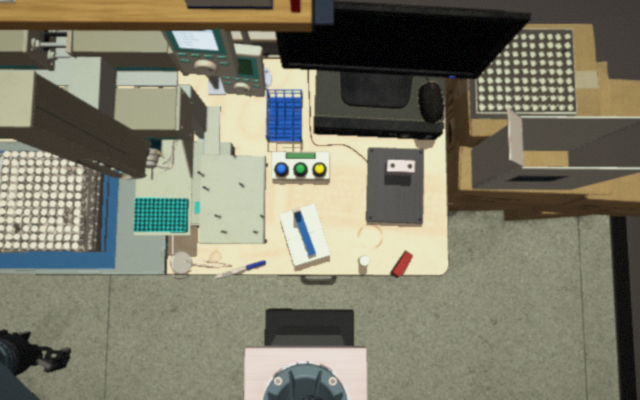

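View pics/side0.png

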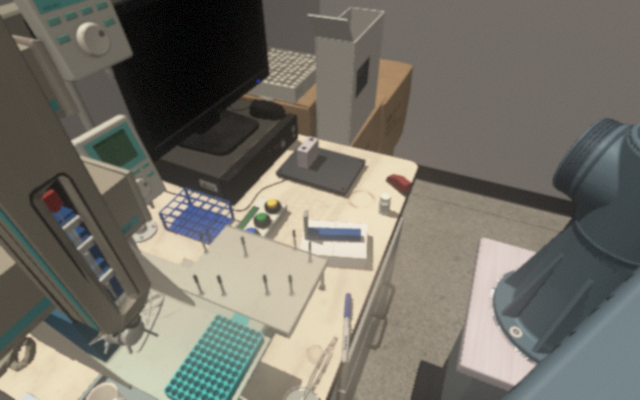

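The top view shows the keys left to right as blue (282,169), green (301,169) and yellow (320,169). The square's stock is near (305,235) on the carton with its leg at the upper left, and the block is at (401,166) on the plate. The vial is at (363,261), the stapler at (402,264) and the pen at (240,268). The side view agrees.

```bash
cat > h.py <<'E'
from bench import *
import cv2,numpy as np
from scipy.spatial.transform import Rotation as Ro
def rot(o): return Ro.from_quat(np.roll(o["eef_rot"],-1)).as_matrix()
class Cam:
    def __init__(s,n,o=None):
        c=get_calibration(n);s.K=c["camera_matrix"]
        if n=="wrist":
            T=np.eye(4);T[:3,:3]=rot(o);T[:3,3]=o["eef_pos"];M=T@c["mount"]
            s.R=M[:3,:3].T;s.t=-s.R@M[:3,3]
        else: s.R,s.t=c["R"],c["t"]
        s.C=-s.R.T@s.t
    def ray(s,uv,z):
        d=s.R.T@np.linalg.inv(s.K)@np.array([*uv,1.]);return s.C+d*(z-s.C[2])/d[2]
    def px(s,X):
        p=s.K@(s.R@np.array(X)+s.t);return p[:2]/p[2]
def move(o,target,yaw=None):
    "print dp in units to reach target; yaw: wanted angle of tool x axis in world"
    R=rot(o);print("dp",(R.T@(np.array(target)-o["eef_pos"])/.25).round(3))
E
python3 - <<'E'
from h import *
c=Cam("top");im=cv2.imread("pics/top0.png");h=cv2.cvtColor(im,cv2.COLOR_BGR2HSV)
def find(lo,hi,roi,z,name):
    x0,y0,x1,y1=roi;m=cv2.inRange(h,lo,hi)[y0:y1,x0:x1]
    n,l,st,ce=cv2.connectedComponentsWithStats(m)
    for i in range(1,n):
        if st[i,4]>12:
            uv=ce[i]+[x0,y0];print(name,st[i],uv.round(1),c.ray(uv,z).round(4))
k=(270,155,332,182)
find((100,120,60),(125,255,255),k,.042,"blue");find((40,100,40),(85,255,255),k,.042,"green");find((22,120,90),(35,255,255),k,.042,"yellow")
find((95,100,40),(125,255,255),(285,205,330,270),.054,"square")
find((0,0,120),(179,60,255),(375,155,420,190),.075,"post")
find((0,0,0),(179,255,90),(360,140,430,230),.02,"plate")
o=get_obs();R=rot(o);print(R.round(3))
for p in [(.5,0,.25)]: move(o,p)
E
```

```text
blue [ 6  9 10 10 81] [280.7 168.4] [0.6139 0.0657 0.042 ]
green [18  0 26  3 55] [300.2 155.6] [0.6481 0.0152 0.042 ]
green [25  9 10 10 80] [299.9 168.5] [0.6138 0.0157 0.042 ]
yellow [44  9 11 10 88] [319.1 168.4] [ 0.6145 -0.0345  0.042 ]
square [ 10   8  20  42 278] [304.5 233.8] [0.443  0.0022 0.054 ]
post [ 12   4  29  14 366] [401.  165.2] [ 0.6175 -0.243   0.075 ]
plate [ 9  9  5  5 21] [371.1 150.9] [ 0.6663 -0.1734  0.02  ]
plate [   7   10   56   73 1987] [402.4 195.3] [ 0.5472 -0.2553  0.02  ]
plate [11 61 10  9 18] [375.3 205. ] [ 0.521  -0.1833  0.02  ]
[[-0.936  0.353 -0.001]
 [ 0.353  0.936 -0.001]
 [ 0.    -0.001 -1.   ]]
dp [-1.872 -1.593 -0.076]
```

arm_command(dp=[[-0.9,-0.98,-0.08],[-0.9,-0.98,-0.08],[-0.9,-0.98,-0.08],[-0.9,-0.98,-0.08],[-0.9,-0.98,-0.08]], turn=[[0,0,-0.69],[0,0,-0.69],[0,0,-0.69],[0,0,-0.69],[0,0,-0.69]], jaw=[0,0,0,0,0])

```text
time_s: 0.78
eef_pos: [0.3175, 0.252, 0.2498]
eef_rot: [0.0, -0.001, 1.0, 0.0]
wrist_force: [-0.2, 0.3, -0.1]
opening: 0.002
grasp_force: 0.0
```

arm_command(dp=[[-0.7,-1,0],[-0.7,-1,0],[-0.7,-1,0],[-0.7,-1,0],[-0.7,-1,0]], turn=[[0,0,0],[0,0,0],[0,0,0],[0,0,0],[0,0,0]], jaw=[0,0,0,0,0])

```text
time_s: 1.4
eef_pos: [0.4932, 0.0016, 0.2496]
eef_rot: [0.0, 0.0, 1.0, 0.0]
wrist_force: [0.3, -0.1, 1.0]
opening: 0.004
grasp_force: 0.0
```

arm_command(dp=[[0,-0.2,0],[0,-0.2,0],[0,-0.2,0]], turn=[[0,0,0],[0,0,0],[0,0,0]], jaw=[0,0,0])

```text
time_s: 1.78
eef_pos: [0.4921, -0.0458, 0.2494]
eef_rot: [-0.0, 0.0, 1.0, 0.0]
wrist_force: [-0.6, 0.2, -0.0]
opening: 0.001
grasp_force: 0.0
```

Run:
```python
from h import *
o=get_obs();print(o["eef_pos"],o["dq"].round(3));im=camera("wrist");cv2.imwrite("pics/w1.png",im)
np.savez("o1.npz",**o)
c=Cam("wrist",o);h=cv2.cvtColor(im,cv2.COLOR_BGR2HSV)
for n,lo,hi in(("blue",(95,110,50),(125,255,255)),("green",(40,110,40),(85,255,255)),("yellow",(22,120,90),(35,255,255))):
    nn,l,st,ce=cv2.connectedComponentsWithStats(cv2.inRange(h,lo,hi))
    for i in range(1,nn):
        if st[i,4]>100: print(n,st[i],c.ray(ce[i],.042).round(4))
```

```text
[ 0.49206491 -0.04579191  0.24941035] [ 0.029 -0.01   0.005  0.     0.002 -0.002]
blue [447  52  47  23 461] [0.3686 0.1169 0.042 ]
blue [ 339   84   46  100 1739] [0.4426 0.0018 0.042 ]
blue [394 253  19  19 275] [0.6146 0.0651 0.042 ]
blue [403 296  20  13 101] [0.6751 0.0854 0.042 ]
green [358 253  18  19 264] [0.6147 0.0153 0.042 ]
```

View pics/w1.png

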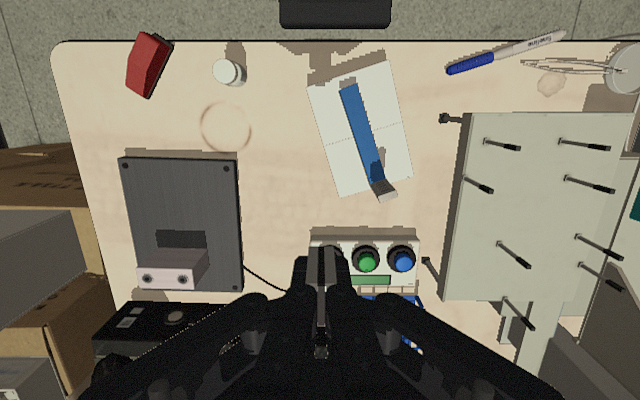

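The wrist view gives green at (366,259), blue at (403,262) and yellow hidden behind the finger. The square's stock runs from (345,85) to (378,185) with the leg at (385,190), and the block's top face is near (168,276). Now the green key.

arm_command(dp=[[-0.49,0.245,0.4],[-0.49,0.245,0.74],[-0.49,0.245,0.74],[-0.49,0.245,0.74],[-0.49,0.245,0.74]], turn=[[0,0,0],[0,0,0],[0,0,0],[0,0,0],[0,0,0]], jaw=[0,0,0,0,0])

```text
time_s: 2.45
eef_pos: [0.612, 0.0181, 0.0602]
eef_rot: [-0.004, -0.002, 1.0, 0.001]
wrist_force: [-0.7, 1.5, 1.1]
opening: 0.001
grasp_force: 0.0
```

Run:
```python
from h import *
o=dict(np.load("o1.npz"));c=Cam("wrist",o);im=cv2.imread("pics/w1.png");h=cv2.cvtColor(im,cv2.COLOR_BGR2HSV)
print(get_obs()["eef_pos"])
def pts(m,roi,z):
    x0,y0,x1,y1=roi;k=np.zeros_like(m);k[y0:y1,x0:x1]=m[y0:y1,x0:x1]
    cs=max(cv2.findContours(k,cv2.RETR_EXTERNAL,cv2.CHAIN_APPROX_NONE)[0],key=cv2.contourArea)
    P=np.array([c.ray(p[0],z)[:2] for p in cs])
    r=cv2.minAreaRect((P*1000).astype(np.float32));print(np.round(r[0],1),np.round(r[1],1),round(r[2],2));print(cv2.boxPoints(r).round(1).tolist());return cs
print("square");pts(cv2.inRange(h,(95,110,50),(125,255,255)),(325,70,400,195),.054)
sub=im[250:300,120:220];print("post px",im[277,165],im[260,200],im[290,165],h[277,165],h[262,195])
z=cv2.resize(np.hstack([im[240:300,110:250],im[150:210,320:460]]),None,fx=2.8,fy=2.8,interpolation=cv2.INTER_CUBIC);cv2.imwrite("pics/crop.png",z)
v=h[...,2];print(v[200,110:130],v[200,230:250])
```

```text
[0.61195496 0.01814119 0.06019594]
square
[445.3   1.5] [111.5  19.7] 20.36
[[389.70001220703125, -8.699999809265137], [396.5, -27.100000381469727], [501.0, 11.699999809265137], [494.20001220703125, 30.100000381469727]]
post px [179 187 199] [59 59 71] [ 89 105 110] [ 12  26 199] [ 9 37 90]
[206 204 204 204 205 205 203 202 200 199 201 202 202 211 202 119  77  79
  81  83] [ 88  85  91  85  92  79  36  22   8 118 210 209 207 205 203 205 207 207
 207 205]
```

View pics/crop.png

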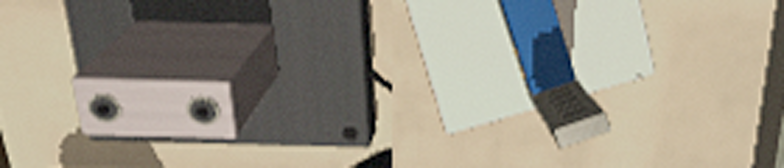

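arm_command(dp=[[0,0,0],[0,0,0.06],[0,0,0.1],[0,0,0.11],[0,0,0.11]], turn=[[0,0,0],[0,0,0],[0,0,0],[0,0,0],[0,0,0]], jaw=[0,0,0,0,0])

```text
time_s: 3.08
eef_pos: [0.6157, 0.0147, 0.0398]
eef_rot: [0.001, -0.0, 1.0, -0.0]
wrist_force: [-6.5, 1.6, 15.7]
opening: -0.003
grasp_force: 8.0
```

Run:
```python
from h import *
g=get_obs();print(g["eef_pos"],g["wrist_force"])
o=dict(np.load("o1.npz"));c=Cam("wrist",o);im=cv2.imread("pics/w1.png")
f=lambda x,y:(110+x/2.8-.3,240+y/2.8-.3)
for n,p,z in[("topnearL",(76,76),.075),("topnearR",(240,80),.075),("topfarL",(82,133),.075),("topfarR",(236,138),.075),("footR",(275,23),.02),("footL",(110,22),.02),("plate far R",(368,146),.02)]:
    print(n,c.ray(f(*p),z).round(4))
for n,p in[("plate nearL",(119,157)),("plate nearR",(239,153))]:print(n,c.ray(p,.02).round(4))
# working-face top edge: subpixel gradient along columns
g=cv2.cvtColor(im,cv2.COLOR_BGR2GRAY).astype(float);P=[]
for u in range(142,192,2):
    d=np.diff(g[258:276,u]);k=d.argmax();P.append(c.ray((u,258+k+.5),.075)[:2])
P=np.array(P);print("face edge",np.median(P[:,0]),np.polyfit(P[:,1],P[:,0],1))
```

```text
[0.61566424 0.01472777 0.03983699] [-6.53121044  1.61730855 15.66898583]
topnearL [ 0.6019 -0.274   0.075 ]
topnearR [ 0.6039 -0.2018  0.075 ]
topfarL [ 0.6314 -0.2772  0.075 ]
topfarR [ 0.6341 -0.2077  0.075 ]
footR [ 0.6045 -0.2065  0.02  ]
footL [ 0.604 -0.29   0.02 ]
plate far R [ 0.6779 -0.1658  0.02  ]
plate nearL [ 0.4752 -0.3042  0.02  ]
plate nearR [ 0.47   -0.1504  0.02  ]
face edge 0.6028745369049991 [0.03369183 0.61157163]
```

arm_command(dp=[[0,0,0],[0,0,0],[0,0,0]], turn=[[0,0,0],[0,0,0],[0,0,0]], jaw=[0,0,0])

```text
time_s: 3.45
eef_pos: [0.6157, 0.0147, 0.0398]
eef_rot: [0.001, -0.0, 1.0, -0.0]
wrist_force: [-5.5, 0.6, 15.6]
opening: 0.002
grasp_force: 7.8
```

Run:
```python
from h import *
g=get_obs();print(g["eef_pos"],g["wrist_force"],g["torque"])
im=camera("wrist");cv2.imwrite("pics/w2.png",cv2.resize(im[180:320,240:440],None,fx=3,fy=3,interpolation=cv2.INTER_CUBIC))
s=camera("side");cv2.imwrite("pics/s2.png",s)
a=cv2.resize(s[180:250,220:310],None,fx=6,fy=6,interpolation=cv2.INTER_CUBIC);cv2.imwrite("pics/s2c.png",a)
```

```text
[0.61565197 0.01474004 0.0398373 ] [-5.4869963   0.6262485  15.61493723] [ 0.14301432  0.99541802 -0.00814131]
```

View pics/w2.png

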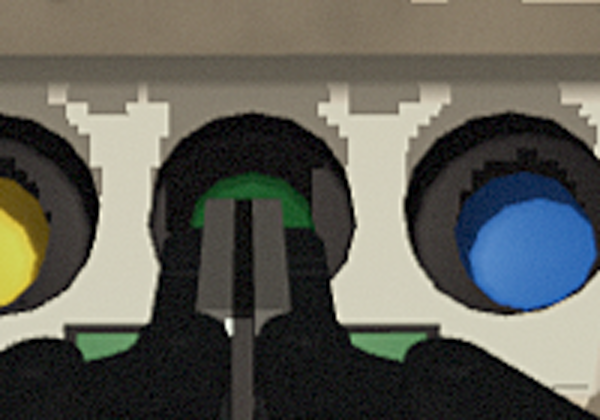

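View pics/s2c.png

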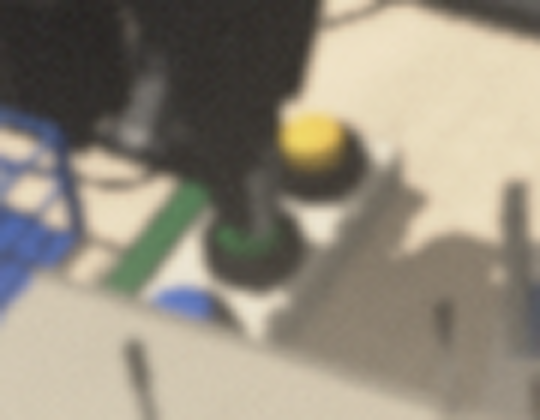

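The wrist crop shows the green key sunk level with its collar, with its crescent near crop (250,195), while the blue key at (530,250) stands proud. It is fully down. I'll let it up and go to yellow.

arm_command(dp=[[0,0,-0.1],[0,0,-0.1],[0,-0.2,-0.1],[0,-0.2,-0.1],[0,-0.2,-0.1]], turn=[[0,0,0],[0,0,0],[0,0,0],[0,0,0],[0,0,0]], jaw=[0,0,0,0,0])

```text
time_s: 4.18
eef_pos: [0.6142, -0.0349, 0.0613]
eef_rot: [-0.001, 0.0, 1.0, 0.0]
wrist_force: [-0.4, -0.1, -0.0]
opening: 0.002
grasp_force: 0.0
```

arm_command(dp=[[0,0,0.05],[0,0,0.09],[0,0,0.1],[0,0,0.1],[0,0,0.1]], turn=[[0,0,0],[0,0,0],[0,0,0],[0,0,0],[0,0,0]], jaw=[0,0,0,0,0])

```text
time_s: 4.8
eef_pos: [0.6149, -0.0341, 0.0397]
eef_rot: [-0.0, -0.001, 1.0, -0.0]
wrist_force: [-9.7, 3.3, 25.4]
opening: 0.006
grasp_force: 12.4
```

arm_command(dp=[[0,0,-0.1],[0,0,-0.1],[0,0.2,-0.1],[0,0.4,-0.1],[0,0.4,-0.1]], turn=[[0,0,0],[0,0,0],[0,0,0],[0,0,0],[0,0,0]], jaw=[0,0,0,0,0])

```text
time_s: 5.42
eef_pos: [0.6132, 0.0688, 0.0603]
eef_rot: [-0.001, -0.003, 1.0, 0.0]
wrist_force: [0.1, -0.4, -0.1]
opening: -0.002
grasp_force: 0.0
```

arm_command(dp=[[0,0,0],[0,0,0.05],[0,0,0.1],[0,0,0.1],[0,0,0.1]], turn=[[0,0,0],[0,0,0],[0,0,0],[0,0,0],[0,0,0]], jaw=[0,0,0,0,0])

```text
time_s: 6.05
eef_pos: [0.6154, 0.0639, 0.0396]
eef_rot: [0.0, 0.0, 1.0, -0.0]
wrist_force: [-9.8, -0.1, 23.9]
opening: -0.001
grasp_force: 12.0
```

arm_command(dp=[[0,0,-0.1],[0,0,-0.2],[0,0,-0.3],[0,0,-0.5],[0,0,-0.6]], turn=[[0,0,0],[0,0,0],[0,0,0],[0,0,0],[0,0,0]], jaw=[0,0,0,0,0.75])

```text
time_s: 6.68
eef_pos: [0.6159, 0.064, 0.189]
eef_rot: [0.001, 0.0, 1.0, -0.0]
wrist_force: [0.6, 0.2, -0.4]
opening: 0.2
grasp_force: 0.0
```

arm_command(dp=[[0.662,-0.25,0.1],[0.662,-0.25,0.14],[0.662,-0.25,0.14],[0.662,-0.25,0.14],[0.662,-0.25,0.14]], turn=[[0,0,-0.68],[0,0,-0.68],[0,0,-0.68],[0,0,-0.68],[0,0,-0.68]], jaw=[0.75,0.75,0.75,0.75,0.75])

```text
time_s: 7.3
eef_pos: [0.4499, 0.0018, 0.1522]
eef_rot: [0.0, -0.176, 0.984, -0.0]
wrist_force: [0.3, 0.2, 0.3]
opening: 0.754
grasp_force: 0.0
```

Run:
```python
from h import *
o=dict(eef_pos=np.array([.61565,.01474,.03984]),eef_rot=np.array([0,0,1.,0]));c=Cam("wrist",o)
for z in(.042,.040,.038,.036):print(z,c.px((.6023,.0155,z)))
o=get_obs();print(o["eef_pos"],o["opening"],rot(o).round(3).tolist(),o["dq"].round(3))
im=camera("wrist");cv2.imwrite("pics/w3.png",im);c=Cam("wrist",o);h=cv2.cvtColor(im,cv2.COLOR_BGR2HSV)
m=cv2.inRange(h,(95,110,40),(125,255,255))
for cs in cv2.findContours(m,cv2.RETR_EXTERNAL,cv2.CHAIN_APPROX_NONE)[0]:
    if cv2.contourArea(cs)>800:
        P=np.array([c.ray(p[0],.054)[:2] for p in cs]);r=cv2.minAreaRect((P*1000).astype(np.float32));print(cv2.boundingRect(cs),r,cv2.boxPoints(r).round(1).tolist())
```

```text
0.042 [323.81434718 240.18547831]
0.04 [323.77944501 238.53160813]
0.038 [323.74537676 236.91725387]
0.036 [323.71211289 235.34101603]
[0.44991745 0.00180581 0.1522425 ] 0.7542619021675316 [[-0.938, -0.347, 0.001], [-0.347, 0.938, -0.0], [-0.001, -0.0, -1.0]] [ 0.019  0.013 -0.044 -0.001  0.002  0.001]
(313, 130, 24, 126) ((444.2716064453125, 1.7310676574707031), (112.87141418457031, 19.024702072143555), 20.380813598632812) [[388.1000061035156, -9.0], [394.70001220703125, -26.799999237060547], [500.5, 12.5], [493.8999938964844, 30.299999237060547]]
```

View pics/w3.png

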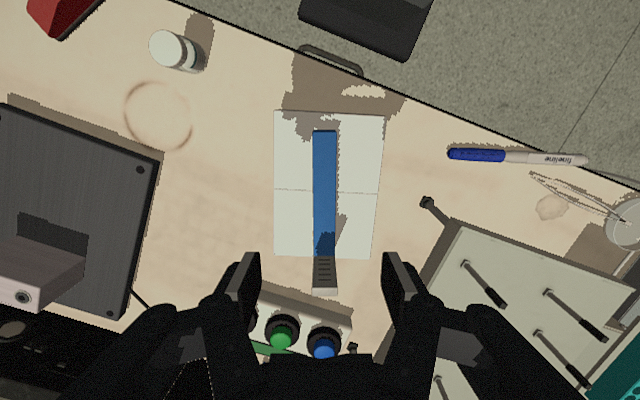

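The wrist view from above the carton shows the stock running straight up the picture from (325,130) to (325,256), centred between the open fingers, with the leg at (325,275). The tool is aligned, so I go down and grip.

arm_command(dp=[[0,0,0.2],[0,0,0.36],[0,0,0.43],[0,0,0.456],[0,0,0.456]], turn=[[0,0,0],[0,0,0],[0,0,0],[0,0,0],[0,0,0]], jaw=[0.75,0.75,0.75,0.75,0.75])

```text
time_s: 7.98
eef_pos: [0.4503, 0.0025, 0.0384]
eef_rot: [0.0, -0.177, 0.984, -0.0]
wrist_force: [0.4, 0.6, 0.1]
opening: 0.752
grasp_force: 0.0
```

arm_command(dp=[[0,0,0],[0,0,0],[0,0,0],[0,0,0],[0,0,0]], turn=[[0,0,0],[0,0,0],[0,0,0],[0,0,0],[0,0,0]], jaw=[0.5,0.3,0,0,0])

```text
time_s: 8.6
eef_pos: [0.4501, 0.0025, 0.0392]
eef_rot: [0.001, -0.177, 0.984, -0.0]
wrist_force: [-1.5, 1.3, 6.3]
opening: 0.215
grasp_force: 59.9
```

arm_command(dp=[[0,0,-0.08],[0,0,-0.24],[0,0,-0.44],[0,0,-0.44],[0,0,-0.44]], turn=[[0,0,0],[0,0,0],[0,0,0],[0,0,0],[0,0,0]], jaw=[0,0,0,0,0])

```text
time_s: 9.22
eef_pos: [0.4485, 0.0027, 0.1474]
eef_rot: [-0.001, -0.177, 0.984, 0.0]
wrist_force: [-0.7, 0.6, -3.7]
opening: 0.219
grasp_force: 59.4
```

Run:
```python
from h import *
o=dict(np.load("o1.npz"));c=Cam("wrist",o);g=cv2.GaussianBlur(cv2.imread("pics/w1.png",0),(3,3),0).astype(float)
print("col180",g[148:170,180].astype(int));print("row200R",g[200,228:250].astype(int));print("row200L",g[200,110:130].astype(int))
def fit(P,a,name):
    P=np.array(P);x,y=P[:,a],P[:,1-a]
    for _ in range(4):
        k=np.polyfit(x,y,1);r=abs(y-np.polyval(k,x));s=r<max(.0015,2*np.median(r));x,y=x[s],y[s]
    print(name,"slope",k[0].round(4),"n",len(x),"mid",x.mean().round(4),np.polyval(k,x.mean()).round(4))
P=[]
for v in range(170,235,2):
    d=np.diff(g[v,110:135]);P.append(c.ray((110+d.argmin()+.5,v),.02)[:2])
fit(P,0,"left edge y(x)")
P=[]
for v in range(175,240,2):
    d=np.diff(g[v,225:238]);P.append(c.ray((225+d.argmin()+.5,v),.02)[:2])
fit(P,0,"right edge y(x)")
P=[]
for u in range(135,228,3):
    d=np.diff(g[146:168,u]);P.append(c.ray((u,146+d.argmin()+.5),.02)[:2])
fit(P,1,"near edge x(y)")
P=[]
for u in range(142,190,2):
    d=np.diff(g[258:276,u]);P.append(c.ray((u,258+d.argmax()+.5),.075)[:2])
fit(P,1,"face top x(y)")
P=[]
for u in range(142,190,2):
    d=np.diff(g[278:296,u]);P.append(c.ray((u,278+d.argmin()+.5),.075)[:2])
fit(P,1,"back top x(y)")
P=[]
for v in range(270,285):
    d=np.diff(g[v,185:206]);P.append(c.ray((185+d.argmin()+.5,v),.075)[:2])
fit(P,0,"post right y(x)")
# top camera
c=Cam("top");im=cv2.imread("pics/top0.png");h=cv2.cvtColor(im,cv2.COLOR_BGR2HSV)
m=np.zeros(h.shape[:2],np.uint8);m[140:230,362:428]=cv2.inRange(h,(0,0,0),(179,255,110))[140:230,362:428]
cs=max(cv2.findContours(m,0,1)[0],key=cv2.contourArea)
P=np.array([c.ray(p[0],.02)[:2]*1000 for p in cs],np.float32);print(cv2.minAreaRect(P))
m[:]=0;m[158:174,385:418]=cv2.inRange(h,(0,0,140),(179,60,255))[158:174,385:418]
cs=max(cv2.findContours(m,0,1)[0],key=cv2.contourArea)
P=np.array([c.ray(p[0],.075)[:2]*1000 for p in cs],np.float32);print(cv2.minAreaRect(P))
```

```text
col180 [185 156 122 112 115 115 115 118 114  86  50  46  66  81  85  86  85  84
  84  85  85  85]
row200R [ 89  88  87  87  86  87  86  71  42  21  36 105 173 195 193 191 191 191
 193 193 192 191]
row200L [191 190 190 190 190 190 189 188 186 186 186 188 190 191 168 119  84  77
  79  80]
left edge y(x) slope -0.0304 n 33 mid 0.536 -0.3097
right edge y(x) slope -0.0522 n 33 mid 0.5431 -0.1615
near edge x(y) slope 0.0293 n 25 mid -0.2312 0.4751
face top x(y) slope 0.0354 n 24 mid -0.2396 0.6033
back top x(y) slope 0.0239 n 24 mid -0.2446 0.6327
post right y(x) slope -0.0069 n 15 mid 0.6161 -0.2075
((574.17626953125, -234.28146362304688), (147.2455596923828, 199.32618713378906), 88.58586883544922)
((616.9280395507812, -242.56588745117188), (71.5103759765625, 31.707618713378906), 87.4925537109375)
```

arm_command(dp=[[0.09,-1,0],[0.09,-1,0],[0.09,-1,0],[0.09,-1,0.1],[0.09,-1,0.25]], turn=[[0,0,0.742],[0,0,0.742],[0,0,0.742],[0,0,0.742],[0,0,0.742]], jaw=[0,0,0,0,0])

```text
time_s: 9.85
eef_pos: [0.5162, -0.2441, 0.0843]
eef_rot: [0.001, 0.018, 1.0, -0.001]
wrist_force: [0.2, 0.7, -3.6]
opening: 0.215
grasp_force: 59.9
```

arm_command(dp=[[0,0,0],[0,0,0],[0,0,0]], turn=[[0,0,0],[0,0,0],[0,0,0]], jaw=[0,0,0])

```text
time_s: 10.22
eef_pos: [0.5163, -0.2393, 0.0871]
eef_rot: [0.001, 0.015, 1.0, -0.001]
wrist_force: [1.0, 0.1, -2.1]
opening: 0.216
grasp_force: 59.9
```

Run:
```python
from h import *
o=get_obs();print(o["eef_pos"],o["opening"],rot(o).round(4).tolist(),o["wrist_force"],o["dq"].round(3))
im=camera("wrist");cv2.imwrite("pics/w4.png",im);s=camera("side")
cv2.imwrite("pics/s4.png",np.vstack([im[100:400],cv2.resize(s[100:240,240:400],(640,560),interpolation=cv2.INTER_CUBIC)[130:430]]))
```

```text
[ 0.51633553 -0.23931887  0.08710863] 0.2158911998520966 [[-0.9995, 0.0309, 0.0017], [0.0309, 0.9995, -0.0012], [-0.0017, -0.0012, -1.0]] [ 1.02970522  0.08552877 -2.1312523 ] [ 0.002 -0.009 -0.005 -0.001  0.    -0.001]
```

View pics/s4.png

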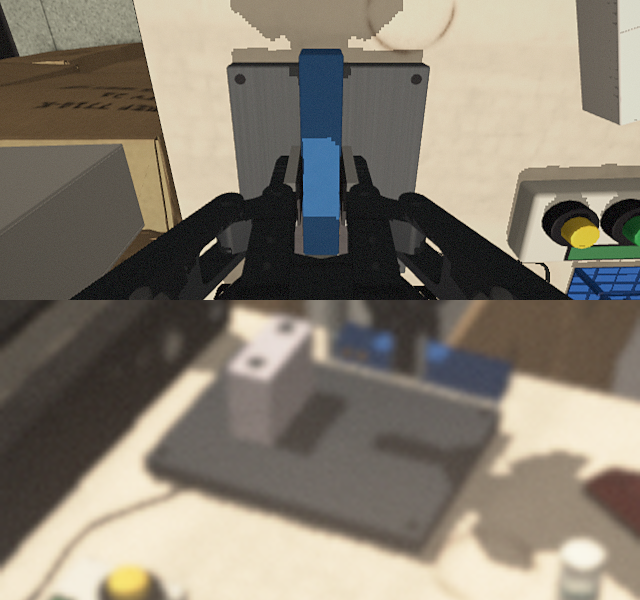

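Top half (wrist): the stock is held straight between the fingers at (322,50)–(322,250), square to the plate's near edge at row 65. Bottom half (side, enlarged): the square is above the plate with the block clear of it. Lowering next.

arm_command(dp=[[0,0,0.1],[0,0,0.18],[0,0,0.22],[0,0,0.232],[0,0,0.232]], turn=[[0,0,0],[0,0,0],[0,0,0],[0,0,0],[0,0,0]], jaw=[0,0,0,0,0])

```text
time_s: 10.95
eef_pos: [0.516, -0.2398, 0.0284]
eef_rot: [0.0, 0.016, 1.0, -0.0]
wrist_force: [-0.7, -0.1, -3.4]
opening: 0.218
grasp_force: 59.9
```

arm_command(dp=[[0,0,0.004],[0,0,0.008],[0,0,0.008]], turn=[[0,0,0],[0,0,0],[0,0,0]], jaw=[0,0,0])

```text
time_s: 11.32
eef_pos: [0.5156, -0.2396, 0.0258]
eef_rot: [0.0, 0.016, 1.0, -0.0]
wrist_force: [0.5, 0.1, -4.0]
opening: 0.215
grasp_force: 59.9
```

arm_command(dp=[[-0.04,0,0],[-0.075,0,0],[-0.088,0,0],[-0.088,0,0]], turn=[[0,0,0],[0,0,0],[0,0,0],[0,0,0]], jaw=[0,0,0,0])

```text
time_s: 11.82
eef_pos: [0.5378, -0.2402, 0.0256]
eef_rot: [-0.0, 0.016, 1.0, 0.0]
wrist_force: [-0.2, 0.9, -3.2]
opening: 0.213
grasp_force: 60.0
```

arm_command(dp=[[-0.006,0,0],[-0.012,0,0],[-0.016,0,0],[-0.016,0,0]], turn=[[0,0,0],[0,0,0],[0,0,0],[0,0,0]], jaw=[0,0,0,0])

```text
time_s: 12.32
eef_pos: [0.5416, -0.2404, 0.0258]
eef_rot: [0.0, 0.016, 1.0, -0.0]
wrist_force: [0.7, 0.2, -3.3]
opening: 0.218
grasp_force: 60.0
```

arm_command(dp=[[-0.004,0,0],[-0.008,0,0],[-0.008,0,0],[-0.008,0,0]], turn=[[0,0,0],[0,0,0],[0,0,0],[0,0,0]], jaw=[0,0,0,0])

```text
time_s: 12.82
eef_pos: [0.5435, -0.2405, 0.0257]
eef_rot: [-0.0, 0.016, 1.0, 0.0]
wrist_force: [0.7, -0.6, -4.2]
opening: 0.219
grasp_force: 60.0
```

arm_command(dp=[[-0.004,0,0],[-0.004,0,0],[-0.004,0,0]], turn=[[0,0,0],[0,0,0],[0,0,0]], jaw=[0,0,0])

```text
time_s: 13.2
eef_pos: [0.5443, -0.2405, 0.0256]
eef_rot: [-0.0, 0.016, 1.0, 0.0]
wrist_force: [-1.9, -1.1, -3.6]
opening: 0.217
grasp_force: 59.9
```

The block is touched at TCP x = 0.544. Now down onto the plate.

arm_command(dp=[[0,0,0.003],[0,0,0.006],[0,0,0.006]], turn=[[0,0,0],[0,0,0],[0,0,0]], jaw=[0,0,0])

```text
time_s: 13.58
eef_pos: [0.5443, -0.2405, 0.0252]
eef_rot: [-0.0, 0.016, 1.0, 0.0]
wrist_force: [-6.1, 1.8, 7.5]
opening: 0.214
grasp_force: 61.3
```

arm_command(dp=[[0,0,0.002],[0,0,0.004],[0,0,0.004]], turn=[[0,0,0],[0,0,0],[0,0,0]], jaw=[0,0,0])

```text
time_s: 13.95
eef_pos: [0.5443, -0.2405, 0.0252]
eef_rot: [-0.0, 0.016, 1.0, 0.0]
wrist_force: [-10.3, 4.6, 15.4]
opening: 0.216
grasp_force: 62.4
```

arm_command(dp=[[-0.003,0,0],[-0.006,0,0],[-0.006,0,0]], turn=[[0,0,0],[0,0,0],[0,0,0]], jaw=[0,0,0])

```text
time_s: 14.32
eef_pos: [0.5444, -0.2405, 0.0252]
eef_rot: [-0.002, 0.016, 1.0, 0.0]
wrist_force: [-16.6, 4.7, 19.1]
opening: 0.216
grasp_force: 63.0
```

Run:
```python
from h import *
o=get_obs();print(o["eef_pos"],o["wrist_force"],o["torque"],rot(o).round(4).tolist())
im=camera("wrist");s=camera("side")
cv2.imwrite("pics/s5.png",np.vstack([im[100:400],cv2.resize(s[110:180,260:370],None,fx=5.82,fy=4.2,interpolation=cv2.INTER_CUBIC)[:,:640]]))
```

```text
[ 0.54436535 -0.24050205  0.02520346] [-16.55100606   4.66126609  19.12846097] [0.69325908 2.56701895 0.03514415] [[-0.9995, 0.0314, -0.0041], [0.0314, 0.9995, 0.0007], [0.0042, 0.0006, -1.0]]
```

View pics/s5.png

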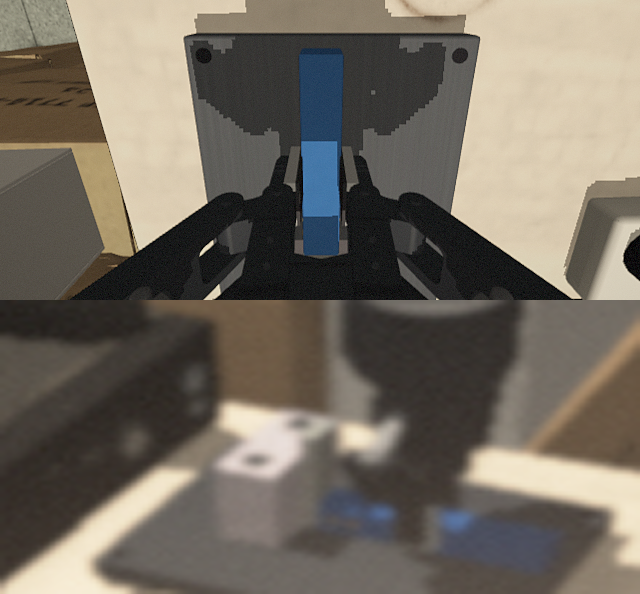

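The wrist view shows the square central on the plate and parallel to it. The side view shows its leg against the block at crop (330,425). I'll shift some load from the plate to the block so that friction can't be carrying the push.

arm_command(dp=[[-0.004,0,-0.002],[-0.008,0,-0.003],[-0.008,0,-0.003],[-0.008,0,-0.003]], turn=[[0,0,0],[0,0,0],[0,0,0],[0,0,0]], jaw=[0,0,0,0])

```text
time_s: 14.92
eef_pos: [0.5444, -0.2405, 0.0253]
eef_rot: [-0.004, 0.016, 1.0, 0.001]
wrist_force: [-22.5, 2.2, 20.4]
opening: 0.217
grasp_force: 63.0
```

arm_command(dp=[[0,0,-0.002],[0,0,-0.004],[0,0,-0.004],[0,0,-0.004],[0,0,-0.004]], turn=[[0,0,0],[0,0,0],[0,0,0],[0,0,0],[0,0,0]], jaw=[0,0,0,0,0])

```text
time_s: 15.55
eef_pos: [0.5443, -0.2404, 0.0252]
eef_rot: [-0.004, 0.016, 1.0, 0.001]
wrist_force: [-18.8, 0.2, 13.2]
opening: 0.212
grasp_force: 62.0
```

```bash
python3 -c "
from bench import *
print(hand_in())"
```

```text
the job is handed in; nothing more can be done
None
```

I handed the job in at about 15.6 s. I pressed the keys in the order green, yellow, blue, then placed the square in the corner. It is still gripped and pressing on both: by my estimate at least 6 N on the block and 2.6 N on the plate. The hand-in returned no verdict, and I judged full key travel from contact forces of 15–25 N, as there was no key-travel reading.

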